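# Press the maker's mark into a tote handle and hang it to dry

## Task

Stand the loose wooden tote handle in the marking jig, astride its steel anvil, let go, and push the jig's sprung plunger fully home against the handle's leg to mark it, then let the plunger spring back. Then hang the handle by its crossbar over the drying rail, beside the one that hangs there already, without disturbing that one or the chisel, spokeshave, mallet, mug and glue bottle.

Things in the scene. Friction and masses are not known exactly. Their poses are not given: they have to be found in the camera images.
- handle: Loose upside-down U of pale wood on steel shoes, about 290 g, standing on the bench before the rail. Origin: mid feet, underside; z up, y along the crossbar, which is 124 (y) x 26 (x) x 38 mm at z = 80-118 mm: grip it from above across x. Legs 20 mm thick, inner faces at y = +-42, outer +-62 mm; braces inside above z = 62 mm. Shoes 46 (x) x 20 x 10 mm. Centre of mass near z = 40 mm. Legs alike.
- handle_under (a point): Middle of the underside of the loose handle's crossbar, 80 mm above the handle's origin: the spot that rests on the rail.
- jig: Marking jig fixed to the bench: aluminium plate 230 x 100 x 15 mm, from x = -75 to +155 mm of its origin (on the bench). Its x axis is the plunger's push direction. A grey guide block (x = -65 to -35 mm, top 70 mm above the bench) carries the plunger; the anvil stands at x = 75 mm.
- nest (a point): Middle of the jig's nest on the plate's top, 15 mm above the bench, axes as the jig. Here stands a steel anvil 70 (x) x 36 (y) x 45 mm high for the handle to straddle: crossbar along the jig's x, a leg at either end of the anvil with 7 mm to spare each way, shoes on the plate between two low kerbs (along x, 60 mm apart, 8 mm high).
- palm (a point): Centre of the outer face of the plunger's black palm disc, 56 mm across and 14 mm thick, 45 mm above the bench, facing the jig's -x; it moves with the plunger. The bench before it and under it is free.
- plunger (a joint): Travel of the plunger along the jig's +x, m: 0 out (at rest), 0.040 fully in; spring 2 N at rest, 8 N at full stroke. Its steel head (24 mm across) meets the handle's near leg 30 mm above the plate, slides the handle up to 14 mm until that leg backs onto the anvil, and there stops at about 0.039.
- rail: Drying rail fixed to the bench: a level round steel bar, 16 mm thick, 300 mm long along its y, axis 170 mm above the bench, on two posts at its ends (y = +-150 mm). Origin on the bench under the bar's middle.
- rail_mid (a point): Middle of the bar's axis, 170 mm above the bench, axes as the rail (y along the bar).
- hung_handle: Twin of the loose handle, already marked, hanging over the rail by its crossbar from the start; same sizes, origin and axes as handle. Must stay hanging there.
- chisel: Bystander: wide chisel with a wooden handle, 270 mm long along its x, lying on the bench; origin on the bench under its middle.
- spokeshave: Bystander: black spokeshave with two looped handles, 260 mm long along its y, lying behind the jig; origin on the bench under its middle.
- mallet: Bystander: wooden joiner's mallet lying down, head 75 x 130 x 60 mm, shaft towards its -x; origin on the bench under the head's centre.
- mug: Bystander: white mug, 80 mm across, 90 mm high; origin under its centre.
- glue: Bystander: glue bottle, 64 mm across, 170 mm high; origin under its centre.

How it is judged:
On the way, in this order (a step that is already met when the one before it is completed fails the run):
1. the handle stands on the jig's plate astride the anvil, within 12 mm of the nest's middle each way, upright, crossbar along the jig, and let go, the plunger still out (x of handle in the frame of nest between -0.012 and 0.012 m and y of handle in the frame of nest between -0.012 and 0.012 m and z of handle in the frame of nest between -0.004 and 0.004 m and angle between handle's own z axis and vertical below 0.1 rad and angle between the y axis of handle and the x axis of jig, either way round below 0.3 rad and contact force between the fingers and handle below 0.2 N and value of joint plunger below 0.005 m), for 0.3 s.
2. the plunger is pushed in at least 35 of its 40 mm, until the handle's leg backs onto the anvil, and bears on the handle's leg with more than 4 N for 0.3 s, the handle still standing in the nest (x of handle in the frame of nest between -0.012 and 0.012 m and y of handle in the frame of nest between -0.012 and 0.012 m and z of handle in the frame of nest between -0.004 and 0.004 m and angle between handle's own z axis and vertical below 0.1 rad and angle between the y axis of handle and the x axis of jig, either way round below 0.3 rad and value of joint plunger above 0.035 m and contact force between plunger and handle above 4 N), for 0.3 s.
3. the plunger has sprung back out to within 4 mm (value of joint plunger below 0.004 m), for 0.2 s.
At the end, for the whole second after the job is handed in: The handle hangs by its crossbar on the bar, let go, at rest, tilted under 0.3 rad: middle of the crossbar's underside within 30 mm of the bar sideways and 130 mm of its middle along it, not touching the other handle, which still hangs on the rail. The plunger is out within 4 mm (contact force between each of handle, hung_handle and rail above 1 N and angle between handle's own z axis and vertical below 0.3 rad and contact force between the fingers and handle below 0.1 N and contact force between handle and hung_handle below 0.1 N and linear speed of handle below 0.03 m/s and value of joint plunger below 0.004 m and x of handle_under in the frame of rail_mid between -0.03 and 0.03 m and y of handle_under in the frame of rail_mid between -0.13 and 0.13 m and z of handle_under in the frame of rail_mid between -0.005 and 0.025 m).
It fails at once if the hung handle or a bystander (chisel, spokeshave, mallet, mug, glue bottle) is moved more than 40 mm (distance of any of hung_handle, chisel, spokeshave, mallet, mug, glue from where it was at the start of the episode above 0.04 m).
It also fails if it takes over 72 s, if anything falls off the work surface, if the arm or the gripper's body presses on something with over 40 N, if the wrist force passes 120 N, or if a joint passes its speed limit or range.

## Robot

A 6-joint arm with a two-finger parallel gripper is mounted at the origin on the work surface. World frame = base frame: x ahead of the robot, y to its left, z up, the work surface at z = 0. Lengths are in m, angles in rad, forces in N, time in s.
With the tool pointing down it reaches from about 0.25 to 0.725 m from the base axis. Payload 4 kg.
Tool frame: the origin (TCP) lies on the centre line of the jaws, within the pads' length; the fingertips stand 22 mm ahead of it and the grasp point (between the pads) lies 3 mm ahead of it (bot.tip_reach is the distance from the TCP to the fingertips, in m); z points along the fingers, y is the line along which they close (so a half turn about z gives the same grasp; the last joint's range is limited). The gripper opens to 85 mm and grips with 20 to 120 N. Pads are 22 mm wide; open, the fingers measure 114 mm over their backs; the gripper's body (76 mm by 85 mm) begins 54 mm behind the grasp point. The pads swing forward as they close: fully open they stand 13 mm farther back than shut.
Start: joints at [1.128, 0.241, 0.005, 1.335, 0, 1.571], TCP at [0.214, 0.452, 0.253] pointing down, gripper open.
Joint ranges: [-2.72, 2.72], [-1.05, 1.87], [-1.09, 1.28], [-1.99, 2.15], [-1.42, 1.44], [-3.14, 3.14]. Speed limits (rad/s): [2.79, 2.79, 3.14, 3.14, 3.14, 3.14].

## Interface

Orientations are given as a unit quaternion [x, y, z, w].
In Python, from workcell import bot gives the robot as it stands. The module is installed in compiled form; this text tells all that it offers.
- The arm moves only by the tool apply_moves, never from a script. Its argument "commands" is a list of rows, each a list of 4 numbers: the shift along the tool's x, y, z scaled (see below), then the turn about the tool's z scaled (see below). In form: [[tx, ty, tz, roll], ...]. A call has exactly 5 rows; each row shifts and turns the commanded pose from where the row before left it, along the tool's axes as they then stand; what a row does not reach is not made up. The controller multiplies each number of a shift by 20 mm and each number of a turn by 60 degrees. A row lasts 1/12 s, in which the tool goes at most 41.7 mm and 7.16 degrees, less where a joint would pass 70% of its speed; a pose out of reach is approached as far as the arm can. A call with a number of a shift or a turn outside -1 to 1 is refused whole. A call with a gripper value outside its range is refused whole. "claw" is the closure, from 0 (fully open) to 1 (shut), set as the call begins (left out, the last holds). The fingers move at their own pace and stop on an object; the grip force is fixed at half the most. Time passes only in rows, so rows that do not move let the fingers close, or fill a call up. It gives the time, the measured TCP pose, the force, the opening and the grip force at its end, in the units of the state.
- bot.get_obs(): the state, without advancing time (a new reading comes with each control period).
- bot.camera(name): name is "scene" or "side" or "wrist"; returns a dict with "image" (480x640x3 uint8, blue, green, red), "camera_matrix" (3x3 intrinsics, pixels), "R" (3x3) and "t" (3): a world point X has camera coordinates R X + t. Camera axes: x right, y down, z forward; pixel columns grow to the right and rows downward; lengths in m; the calibration is good to about 2 mm. A picture is of the moment at which its call begins. There is no depth.
- bot.job_done(): hands the job in; it is judged then, once.
The state is a dict: "clock": time; "joint_pos": joint angles; "joint_vel": joint speeds; "tau": joint torques, N m; "eef_pos": TCP position; "tool_rot": TCP orientation; "ft_force": force on the tool from outside, world axes, zero at the start; "ft_torque": the same for the moment, N m; "grip_width": finger opening in m; "grasp_force": force on a finger pad.
Only numpy, scipy, OpenCV 4.12 (cv2) and the standard library are available. Lean on these libraries where they do the work, as an engineer would, in place of code of your own. Each camera call takes 0.05 s, during which the arm holds its last target. There are 200 camera calls.

## Working session

There is one attempt and no reset: what is moved stays moved. The work goes in short steps, Python scripts to look and compute and a tool call to move; the robot and the scene stay as the last step left them, time stands still between calls to the robot, and variables do not carry over. Pictures are saved under pics/ and viewed, at most 10 in all, crops included, and the job is handed in when it is done.

Besides the shell and the picture viewer there is one more tool, called after "Request:" as name(argument=value, ...) on one line, values as JSON. apply_moves: Moves the arm, as the interface text tells. Shifts and turns lie within -1 to 1; 1 stands for 20 mm of shift or 60 degrees of turn. Its arguments: {"type":"object","properties":{"commands":{"type":"array","items":{"type":"array","items":{"type":"number","minimum":-1,"maximum":1}}},"claw":{"type":"number"}},"required":["commands"]}

```bash
mkdir -p pics
cat > h.py <<'E'
import numpy as np, cv2
from workcell import bot
def cam(n,save=None):
    c=bot.camera(n); K,R,t=[np.array(c[k],float) for k in("camera_matrix","R","t")]
    im=np.ascontiguousarray(c["image"])
    if save: cv2.imwrite(f"pics/{save}.png",im)
    return im,K,R,t.ravel()
def ray(c,u,v):
    _,K,R,t=c; d=R.T@np.linalg.solve(K,[u,v,1.]); return -R.T@t,d
def onz(c,u,v,z):
    o,d=ray(c,u,v); return (o+d*(z-o[2])/d[2]).round(4)
def tri(ca,pa,cb,pb):
    o1,d1=ray(ca,*pa);o2,d2=ray(cb,*pb)
    s=np.linalg.lstsq(np.c_[d1,-d2],o2-o1,rcond=None)[0]
    a=o1+d1*s[0];b=o2+d2*s[1]; return ((a+b)/2).round(4),np.linalg.norm(a-b).round(4)
def proj(c,X):
    _,K,R,t=c; p=K@(R@np.array(X)+t); return (p[:2]/p[2]).round(1)
E
python3 - <<'E'
from h import *
for n in("scene","side","wrist"):
    c=cam(n,n+"0"); print(n,"cam at",(-c[2].T@c[3]).round(3),c[1].diagonal().round(1))
print(bot.get_obs())
E
```

```text
scene cam at [ 1.551 -0.205  1.08 ] [509.4 509.4   1. ]
side cam at [-0.031 -0.739  0.946] [504.3 504.3   1. ]
wrist cam at [0.142 0.486 0.373] [332.2 332.2   1. ]
{'clock': 0.15, 'joint_pos': array([1.12799941e+00, 2.41241255e-01, 4.00991673e-03, 1.33521063e+00,
       1.98794644e-07, 1.57080884e+00]), 'joint_vel': array([-0.00037372, -0.00182046,  0.00382611,  0.00149251, -0.00037934,
       -0.00046274]), 'tau': array([ 9.02256270e-04, -3.72635043e+01,  2.52638841e+01,  1.23229998e-02,
        1.19061019e-04,  1.63186115e-06]), 'eef_pos': array([0.21403744, 0.4513637 , 0.25260771]), 'tool_rot': array([ 2.19600190e-01,  9.75589606e-01, -8.02714551e-04, -1.80778239e-04]), 'ft_force': array([-0.15315233, -0.17579698, -1.09278687]), 'ft_torque': array([-0.01965301,  0.00940769, -0.02690744]), 'grasp_force': 0.0, 'grip_width': 0.08535692448292072}
```

View pics/scene0.png

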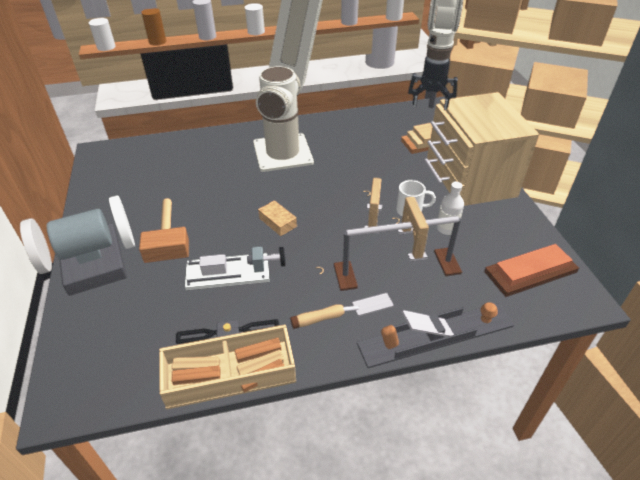

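View pics/side0.png

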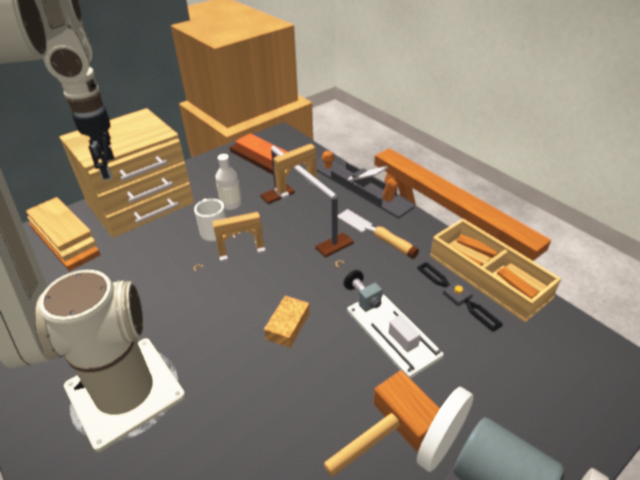

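The scene view shows the loose handle near (375,200), the hung one at (416,230), the rail posts at (346,272) and (448,262), and the jig at (228,270) with its palm at (283,256). The side view shows the loose handle's feet at (223,257) and (261,249), and the palm at (353,280). I'll enlarge these areas.

Run:
```python
import cv2,numpy as np
a=cv2.imread("pics/scene0.png");b=cv2.imread("pics/side0.png")
def crop(im,x,y,w,h,s):
    o=cv2.resize(im[y:y+h,x:x+w],None,fx=s,fy=s,interpolation=cv2.INTER_CUBIC)
    for k in range(0,w,10): cv2.putText(o,str(x+k) if k%20==0 else "|",(k*s,8),0,.3,(0,255,255),1)
    for k in range(10,h,10): cv2.putText(o,str(y+k)+"-",(0,k*s+3),0,.3,(0,255,255),1)
    return o
cv2.imwrite("pics/m1.png",np.hstack([crop(a,335,165,130,150,3),crop(b,200,140,136,150,3)]))
cv2.imwrite("pics/m2.png",np.hstack([crop(a,180,235,112,60,3),np.zeros((180,4,3),np.uint8)]))
m=np.zeros((600,780,3),np.uint8)
p=crop(a,175,235,125,60,4);m[:240,:500]=p
q=crop(b,335,260,115,120,3);m[240:600,:345]=q
w=cv2.imread("pics/wrist0.png");m[270:600,345:780]=cv2.resize(w,(435,330))
cv2.imwrite("pics/m2.png",m)
```

```text
(no output)
```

View pics/m1.png

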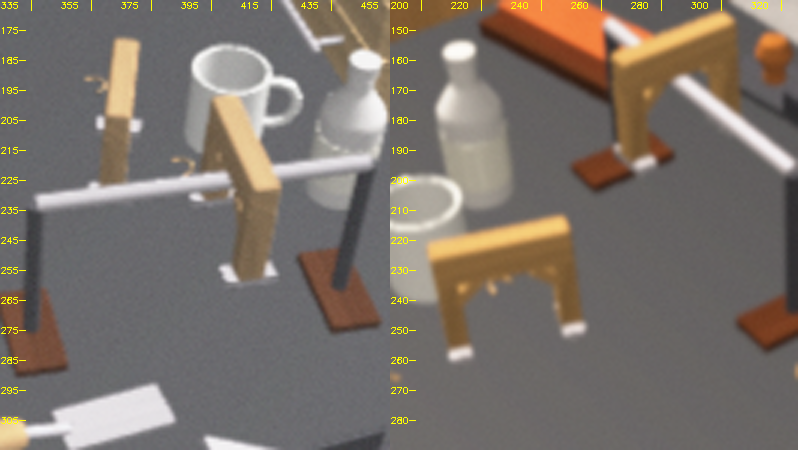

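View pics/m2.png

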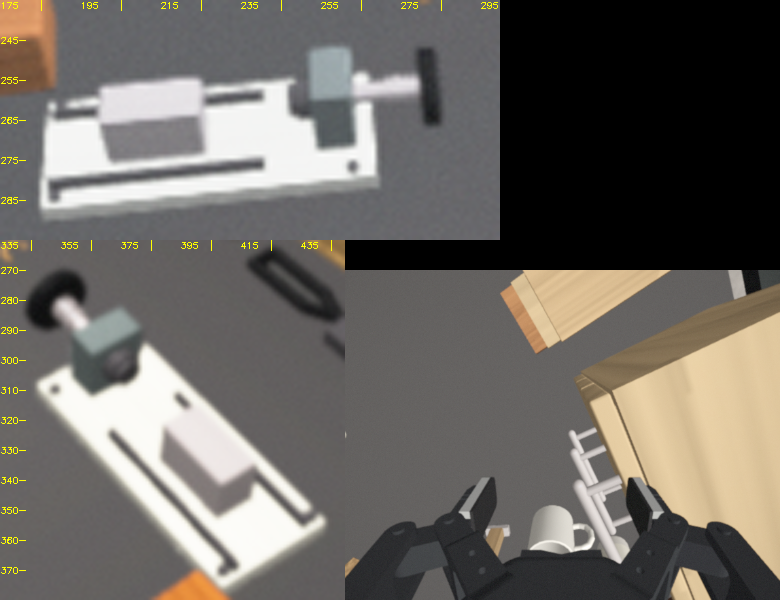

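Pixel positions are readable in these crops: the crossbar tops, rail ends, plate and anvil corners, and the palm. Next I compute the world poses from them.

Run:
```python
from h import *
A=cam("scene");B=cam("side")
s=lambda x,y:(335+x/3-.3,165+y/3-.3); d=lambda x,y:(200+(x-390)/3-.3,140+y/3-.3)
js=lambda x,y:(175+x/4-.4,235+y/4-.4); jd=lambda x,y:(335+x/3-.3,260+(y-240)/3-.3)
def P(name,c,f,pts,z):
    q=np.array([onz(c,*f(*p),z) for p in pts]); print(name,q[:,:2].tolist(),"mean",q.mean(0).round(4)); return q
P("handle top scene",A,s,[(115,39),(138,41),(130,117),(107,116)],.118)
P("handle top side",B,d,[(428,245),(565,216),(570,229),(433,262)],.118)
P("handle shoes side(left near corners)",B,d,[(450,358),(472,353),(563,335),(585,329)],0)
for a,b in(((37,202),(610,22)),((373,160),(793,166)),((37,202),(793,166)),((373,160),(610,22))): print("rail",tri(A,s(*a),B,d(*b)))
P("rail scene",A,s,[(37,202),(373,160)],.17);P("rail side",B,d,[(610,22),(793,166)],.17)
P("hung top scene",A,s,[(213,97),(237,97),(278,185),(252,190)],.178+.038)
P("hung top side",B,d,[(613,55),(730,14),(735,27),(617,70)],.178+.038)
P("plate scene",A,js,[(40,208),(377,178),(368,75),(48,103)],.015)
P("plate side",B,jd,[(38,383),(145,345),(325,520),(225,578)],.015)
P("anvil scene",A,js,[(100,87),(200,80),(205,118),(104,125)],.06)
P("anvil side",B,jd,[(165,437),(195,405),(256,467),(218,487)],.06)
print("palm",tri(A,js(435,86),B,jd(54,297)))
# automatic: white plate quad
for n,c,(x,y,w,h) in(("A",A,(180,240,95,55)),("B",B,(340,280,115,110))):
    im=c[0][y:y+h,x:x+w].astype(int); m=((im.min(2)>170)).astype(np.uint8)
    cs=max(cv2.findContours(m,0,1)[0],key=cv2.contourArea); print(n,cv2.convexHull(cs).shape, [onz(c,*(p+[x,y]),.015)[:2].tolist() for p in cv2.approxPolyDP(cv2.convexHull(cs),3,True)[:,0]])
```

```text
handle top scene [[0.3682, 0.2245], [0.3769, 0.2463], [0.489, 0.2023], [0.4824, 0.1811]] mean [0.4291 0.2136 0.118 ]
handle top side [[0.3719, 0.2405], [0.4854, 0.1978], [0.4786, 0.1795], [0.3637, 0.2174]] mean [0.4249 0.2088 0.118 ]
handle shoes side(left near corners) [[0.3636, 0.2239], [0.3824, 0.2168], [0.4596, 0.1836], [0.4797, 0.1773]] mean [0.4213 0.2004 0.    ]
rail (array([0.5931, 0.1357, 0.2269]), np.float64(0.1953))
rail (array([0.7118, 0.2606, 0.1398]), np.float64(0.2239))
rail (array([0.6391, 0.0671, 0.1734]), np.float64(0.0006))
rail (array([0.6557, 0.368 , 0.172 ]), np.float64(0.0028))
rail scene [[0.6354, 0.0684], [0.6523, 0.3708]] mean [0.6438 0.2196 0.17  ]
rail side [[0.657, 0.3685], [0.642, 0.0703]] mean [0.6495 0.2194 0.17  ]
hung top scene [[0.5884, 0.2397], [0.5933, 0.2601], [0.7082, 0.2532], [0.7089, 0.2302]] mean [0.6497 0.2458 0.216 ]
hung top side [[0.586, 0.2545], [0.7094, 0.2421], [0.6987, 0.221], [0.5747, 0.232]] mean [0.6422 0.2374 0.216 ]
plate scene [[0.5853, -0.3735], [0.6116, -0.1445], [0.5119, -0.1357], [0.4863, -0.3642]] mean [ 0.5488 -0.2545  0.015 ]
plate side [[0.5088, -0.1389], [0.6035, -0.1644], [0.5843, -0.3744], [0.4915, -0.3621]] mean [ 0.547 -0.26   0.015]
anvil scene [[0.5242, -0.3216], [0.5335, -0.2532], [0.5705, -0.2532], [0.5611, -0.321]] mean [ 0.5473 -0.2872  0.06  ]
anvil side [[0.5204, -0.2676], [0.5593, -0.2602], [0.5516, -0.3294], [0.5176, -0.3243]] mean [ 0.5372 -0.2954  0.06  ]
palm (array([ 0.563 , -0.0945,  0.0443]), np.float64(0.0026))
A (15, 1, 2) [[0.5385, -0.1385], [0.6087, -0.1548], [0.5834, -0.3724], [0.5011, -0.3637], [0.4798, -0.317], [0.5053, -0.1921]]
B (18, 1, 2) [[0.5146, -0.1382], [0.6047, -0.1667], [0.5806, -0.3747], [0.484, -0.3643], [0.5045, -0.1462]]
```

Request:
apply_moves(commands=[[0,0,0,-0.08],[-0.945,-0.5,0,0],[-0.945,-0.5,0,0],[-0.945,-0.5,0,0],[-0.945,-0.5,0,0]], claw=0)

```text
clock: 0.67
eef_pos: [0.2713, 0.3871, 0.2532]
tool_rot: [0.178, 0.984, -0.0, -0.0]
ft_force: [0.8, -0.5, -0.3]
grip_width: 0.0856
grasp_force: 0.0
```

Request:
apply_moves(commands=[[-0.945,-0.5,0,0],[-0.945,-0.5,0,0],[-0.945,-0.5,0,0],[-0.945,-0.5,0,0],[-0.945,-0.5,0,0]])

```text
clock: 1.08
eef_pos: [0.3424, 0.3068, 0.2533]
tool_rot: [0.179, 0.984, -0.0, -0.0]
ft_force: [0.1, 0.8, 0.2]
grip_width: 0.0851
grasp_force: 0.0
```

Request:
apply_moves(commands=[[-0.945,-0.5,0,0],[-0.945,-0.5,0,0],[-0.945,-0.5,0,0],[-0.945,-0.5,0,0],[-0.945,-0.5,0,0]])

```text
clock: 1.5
eef_pos: [0.4133, 0.2268, 0.2532]
tool_rot: [0.179, 0.984, -0.0, -0.0]
ft_force: [0.2, 0.2, -0.1]
grip_width: 0.0857
grasp_force: 0.0
```

Request:
apply_moves(commands=[[-0.945,-0.5,0,0],[0,0,0.5,0],[0,0,0,0],[0,0,0,0],[0,0,0,0]])

```text
clock: 1.92
eef_pos: [0.4266, 0.212, 0.2434]
tool_rot: [0.178, 0.984, -0.0, -0.0]
ft_force: [-0.5, 0.2, 0.2]
grip_width: 0.0855
grasp_force: 0.0
```

```bash
cat >> h.py <<'E'
from scipy.spatial.transform import Rotation as Ro
def go(target=None,yaw=None):
    o=bot.get_obs(); R=Ro.from_quat(o["tool_rot"]).as_matrix(); p=o["eef_pos"]
    print("t",round(o["clock"],2),"tcp",p.round(4),"yawY",np.degrees(np.arctan2(R[1,1],R[0,1])).round(2),"F",o["ft_force"].round(2),"w",round(o["grip_width"],4),"gf",round(o["grasp_force"],1),"q6",round(o["joint_pos"][5],2))
    if target is not None: print("shift units",(R.T@(np.array(target)-p)/.02).round(3))
E
python3 - <<'E'
from h import *
c=cam("wrist","w1"); go([.427,.2115,.2426])
for X in([.427,.2115,.118],): print(proj(c,X))
E
```

```text
t 1.97 tcp [0.4267 0.2122 0.2436] yawY 69.48 F [0.68 0.01 0.33] w 0.0856 gf 0.0 q6 0.82
shift units [-0.026 -0.027  0.051]
[317.5 238.9]
```

View pics/w1.png

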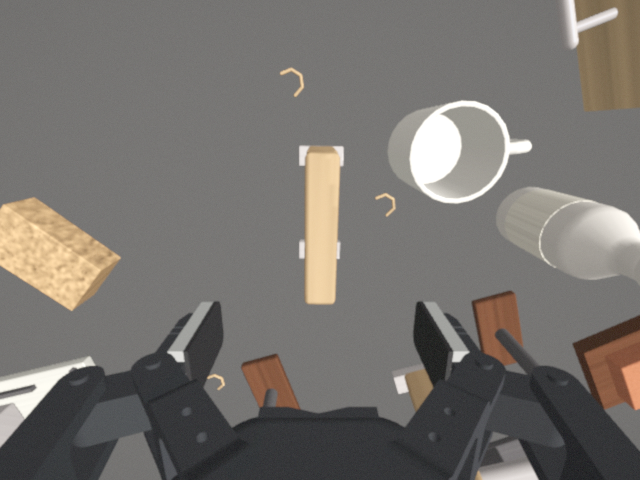

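The wrist view shows the crossbar top running from about (323,150) to (321,303), centred between the jaws. I refine with rays.

Run:
```python
from h import *
c=cam("wrist")
for p in((307,153),(339,153),(336,303),(306,303)): print(onz(c,*p,.118))
a=(onz(c,323,153,.118)+onz(c,321,303,.118))/2;print(a, np.linalg.norm(onz(c,323,153,.118)-onz(c,321,303,.118)))
d=onz(c,321,303,.118)-onz(c,323,153,.118);print(np.degrees(np.arctan2(d[1],d[0])))
go([a[0],a[1],.108])
```

```text
[0.3638 0.2274 0.118 ]
[0.3719 0.2489 0.118 ]
[0.485  0.2064 0.118 ]
[0.4763 0.1831 0.118 ]
[0.4242 0.2165 0.118 ] 0.12086107727469585
-21.044318175147787
t 2.02 tcp [0.4267 0.2123 0.2437] yawY 69.49 F [-0.34  0.61  0.74] w 0.0857 gf 0.0 q6 0.82
shift units [0.195 0.15  6.785]
```

Request:
apply_moves(commands=[[0.15,0.1,0.95,0],[0,0,0.95,0],[0,0,0.95,0],[0,0,0.95,0],[0,0,0.95,0]])

```text
clock: 2.43
eef_pos: [0.4247, 0.2154, 0.148]
tool_rot: [0.178, 0.984, 0.0, 0.0]
ft_force: [0.8, -0.1, 0.1]
grip_width: 0.0856
grasp_force: 0.0
```

Request:
apply_moves(commands=[[0,0,0.95,0],[0,0,0.6,0],[0,0,0.5,0],[0,0,0,0],[0,0,0,0]])

```text
clock: 2.85
eef_pos: [0.4244, 0.215, 0.1073]
tool_rot: [0.178, 0.984, -0.0, -0.0]
ft_force: [-0.1, 0.4, -0.2]
grip_width: 0.0854
grasp_force: 0.0
```

Request:
apply_moves(commands=[[0,0,0,0],[0,0,0,0],[0,0,0,0],[0,0,0,0],[0,0,0,0]], claw=1)

```text
clock: 3.27
eef_pos: [0.4251, 0.2148, 0.1078]
tool_rot: [0.179, 0.984, 0.0, 0.0]
ft_force: [-0.5, -0.8, 22.4]
grip_width: 0.0258
grasp_force: 26.2
```

Request:
apply_moves(commands=[[0,0,0,0],[0,0,0,0],[0,0,0,0],[0,0,0,0],[0,0,0,0]])

```text
clock: 3.68
eef_pos: [0.4254, 0.2149, 0.108]
tool_rot: [0.179, 0.984, 0.0, 0.001]
ft_force: [-0.8, -0.4, 5.6]
grip_width: 0.0251
grasp_force: 60.7
```

Request:
apply_moves(commands=[[0,0,-0.5,0],[0,0,-1,0],[0,0,-1,0],[0,0,-1,0],[0,0,-1,0]])

```text
clock: 4.1
eef_pos: [0.4238, 0.2141, 0.1969]
tool_rot: [0.179, 0.984, -0.001, -0.001]
ft_force: [0.5, -0.2, -2.8]
grip_width: 0.0253
grasp_force: 59.6
```

Request:
apply_moves(commands=[[0,0,-1,0],[0,0,-0.5,0.115],[0,0,0,0.115],[0,0,0,0.115],[0,0,0,0.115]])

```text
clock: 4.52
eef_pos: [0.4241, 0.2143, 0.2264]
tool_rot: [0.411, 0.912, -0.001, -0.001]
ft_force: [0.3, -0.3, -3.7]
grip_width: 0.0252
grasp_force: 59.6
```

Request:
apply_moves(commands=[[0,0,0,0.115],[0,0,0,0.115],[0,0,0,0.115],[0,0,0,0.115],[0,0,0,0.115]])

```text
clock: 4.93
eef_pos: [0.424, 0.2142, 0.226]
tool_rot: [0.663, 0.749, -0.001, -0.001]
ft_force: [-0.5, 0.3, -2.6]
grip_width: 0.0252
grasp_force: 59.6
```

Request:
apply_moves(commands=[[0,0,0,0.115],[0,0,0,0.115],[0,0,0,0],[0,0,0,0],[0,0,0,0]])

```text
clock: 5.35
eef_pos: [0.4244, 0.2144, 0.2266]
tool_rot: [0.745, 0.667, -0.001, -0.0]
ft_force: [-0.6, -0.6, -2.7]
grip_width: 0.0252
grasp_force: 59.7
```

Run:
```python
from h import *
go([.546,-.289,.22])
```

```text
t 5.35 tcp [0.4244 0.2144 0.2266] yawY -6.33 F [-0.57 -0.57 -2.69] w 0.0252 gf 59.7 q6 2.15
shift units [-24.347   8.816   0.341]
```

Request:
apply_moves(commands=[[-0.97,0.35,0,0],[-0.97,0.35,0,0],[-0.97,0.35,0,0],[-0.97,0.35,0,0],[-0.97,0.35,0,0]])

```text
clock: 5.77
eef_pos: [0.4486, 0.1134, 0.2271]
tool_rot: [0.745, 0.667, -0.0, -0.0]
ft_force: [0.9, 0.3, -2.7]
grip_width: 0.0251
grasp_force: 59.6
```

Request:
apply_moves(commands=[[-0.97,0.35,0,0],[-0.97,0.35,0,0],[-0.97,0.35,0,0],[-0.97,0.35,0,0],[-0.97,0.35,0,0]])

```text
clock: 6.18
eef_pos: [0.4725, 0.013, 0.2271]
tool_rot: [0.745, 0.667, -0.0, -0.0]
ft_force: [0.0, -0.8, -2.6]
grip_width: 0.0251
grasp_force: 59.6
```

Request:
apply_moves(commands=[[-0.97,0.35,0,0],[-0.97,0.35,0,0],[-0.97,0.35,0,0],[-0.97,0.35,0,0],[-0.97,0.35,0,0]])

```text
clock: 6.6
eef_pos: [0.4963, -0.0873, 0.2271]
tool_rot: [0.745, 0.667, -0.0, -0.0]
ft_force: [0.1, -0.0, -2.8]
grip_width: 0.025
grasp_force: 59.6
```

Request:
apply_moves(commands=[[-0.97,0.35,0,0],[-0.97,0.35,0,0],[-0.97,0.35,0,0],[-0.97,0.35,0,0],[-0.97,0.35,0,0]])

```text
clock: 7.02
eef_pos: [0.5202, -0.1876, 0.2269]
tool_rot: [0.745, 0.667, -0.0, -0.0]
ft_force: [0.4, 0.0, -2.4]
grip_width: 0.0247
grasp_force: 59.6
```

Request:
apply_moves(commands=[[-0.97,0.35,0,0],[-0.97,0.35,0,0],[-0.97,0.35,0,0],[-0.97,0.35,0,0],[-0.97,0.35,0,0]])

```text
clock: 7.43
eef_pos: [0.544, -0.2879, 0.2267]
tool_rot: [0.745, 0.667, -0.0, -0.001]
ft_force: [-0.2, 1.4, -3.1]
grip_width: 0.0254
grasp_force: 59.6
```

Request:
apply_moves(commands=[[0,0,0,0],[0,0,0,0],[0,0,0,0],[0,0,0,0],[0,0,0,0]])

```text
clock: 7.85
eef_pos: [0.544, -0.2861, 0.2274]
tool_rot: [0.745, 0.667, 0.0, -0.0]
ft_force: [0.2, -0.1, -1.6]
grip_width: 0.0252
grasp_force: 59.8
```

Run:
```python
from h import *
go([.546,-.289,.22])
a=cam("scene","s2")[0];b=cam("side","d2")[0]
def crop(im,x,y,w,h,s):
    o=cv2.resize(im[y:y+h,x:x+w],None,fx=s,fy=s,interpolation=cv2.INTER_CUBIC)
    for k in range(0,w,10): cv2.putText(o,str(x+k) if k%20==0 else "|",(k*s,8),0,.3,(0,255,255),1)
    for k in range(10,h,10): cv2.putText(o,str(y+k)+"-",(0,k*s+3),0,.3,(0,255,255),1)
    return o
cv2.imwrite("pics/m3.png",np.hstack([crop(a,165,150,130,145,3),crop(b,335,215,125,145,3)]))
```

```text
t 7.85 tcp [ 0.544  -0.2861  0.2274] yawY -6.38 F [ 0.17 -0.06 -1.6 ] w 0.0252 gf 59.8 q6 1.2
shift units [-0.135  0.116  0.368]
```

View pics/m3.png

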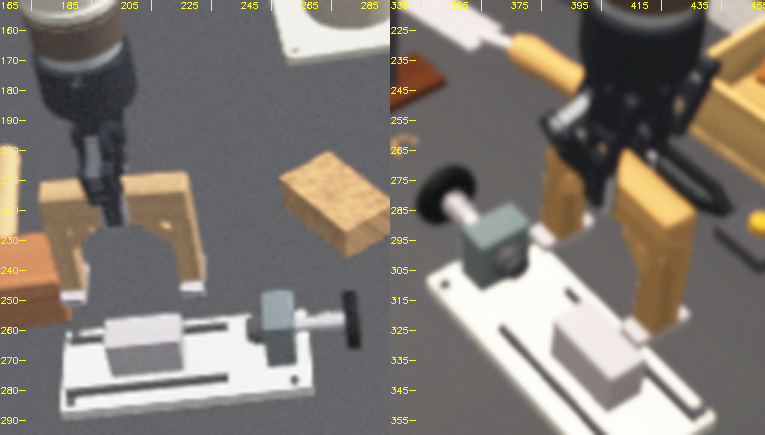

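The scene crop shows the held handle upright above the jig, with its shoes at (62-86,302) and (181-206,292) and its top edge from (40,200) to (190,191). Next I compare it with the nest.

Run:
```python
from h import *
A=cam("scene");B=cam("side")
s=lambda x,y:(165+x/3-.3,150+y/3-.3); d=lambda x,y:(335+(x-390)/3-.3,215+y/3-.3)
zf=.1194
for n,c,f,z,pts in(("top scene bl br fr fl",A,s,zf+.118,[(41,183),(187,172),(190,191),(40,200)]),
  ("shoes scene L outer,inner,R inner,outer",A,s,zf,[(62,302),(86,302),(181,294),(206,291)]),
  ("side far-end top corners",B,d,zf+.118,[(660,224),(693,208)]),("side shoe bottoms far: ",B,d,zf,[(637,344),(689,317)]),("side near shoe",B,d,zf,[(545,248),(592,222)]),
  ("anvil scene",A,s,.06,[(107,318),(182,315),(184,340),(108,349)]),("anvil side",B,d,.06,[(554,336),(583,307),(645,360),(607,377)])):
    print(n,[onz(c,*f(*p),z)[:2].tolist() for p in pts])
```

```text
top scene bl br fr fl [[0.5294, -0.3443], [0.544, -0.2234], [0.5689, -0.2232], [0.5511, -0.3457]]
shoes scene L outer,inner,R inner,outer [[0.5531, -0.3503], [0.558, -0.3296], [0.5675, -0.2469], [0.5689, -0.225]]
side far-end top corners [[0.5221, -0.3425], [0.5486, -0.3465]]
side shoe bottoms far:  [[0.5192, -0.3425], [0.5643, -0.3493]]
side near shoe [[0.5325, -0.2392], [0.5772, -0.2429]]
anvil scene [[0.5222, -0.3194], [0.5344, -0.2512], [0.5666, -0.2524], [0.5618, -0.3208]]
anvil side [[0.5172, -0.2698], [0.5533, -0.264], [0.5524, -0.3277], [0.5202, -0.3208]]
```

Request:
apply_moves(commands=[[-0.15,0.02,0.5,0],[0,0,0.8,0],[0,0,0.8,0],[0,0,0.7,0],[0,0,0.6,0]])

```text
clock: 8.47
eef_pos: [0.5435, -0.2898, 0.1573]
tool_rot: [0.746, 0.666, -0.0, -0.001]
ft_force: [-0.1, -0.0, -3.2]
grip_width: 0.0249
grasp_force: 59.9
```

Request:
apply_moves(commands=[[0,0,0.6,0],[0,0,0.5,0],[0,0,0.3,0],[0,0,0.15,0],[0,0,0,0]])

```text
clock: 8.88
eef_pos: [0.5437, -0.2899, 0.1274]
tool_rot: [0.746, 0.666, -0.0, -0.001]
ft_force: [0.0, 0.3, -3.3]
grip_width: 0.0248
grasp_force: 59.8
```

Request:
apply_moves(commands=[[0,0,0.05,0],[0,0,0.05,0],[0,0,0.05,0],[0,0,0,0],[0,0,0,0]])

```text
clock: 9.3
eef_pos: [0.5443, -0.2901, 0.1256]
tool_rot: [0.746, 0.666, 0.0, 0.0]
ft_force: [-0.6, 0.8, -3.4]
grip_width: 0.0251
grasp_force: 59.8
```

Run:
```python
from h import *
go([.544,-.2895,.123])
a=cam("scene","s3")[0];b=cam("side","d3")[0]
def crop(im,x,y,w,h,s):
    o=cv2.resize(im[y:y+h,x:x+w],None,fx=s,fy=s,interpolation=cv2.INTER_CUBIC)
    for k in range(0,w,10): cv2.putText(o,str(x+k) if k%20==0 else "|",(k*s,8),0,.3,(0,255,255),1)
    for k in range(10,h,10): cv2.putText(o,str(y+k)+"-",(0,k*s+3),0,.3,(0,255,255),1)
    return o
cv2.imwrite("pics/m4.png",np.hstack([crop(a,165,180,130,120,3),crop(b,335,245,125,120,3)]))
```

```text
t 9.3 tcp [ 0.5443 -0.2901  0.1256] yawY -6.47 F [-0.58  0.79 -3.36] w 0.0251 gf 59.8 q6 1.19
shift units [ 0.027 -0.017  0.132]
```

View pics/m4.png

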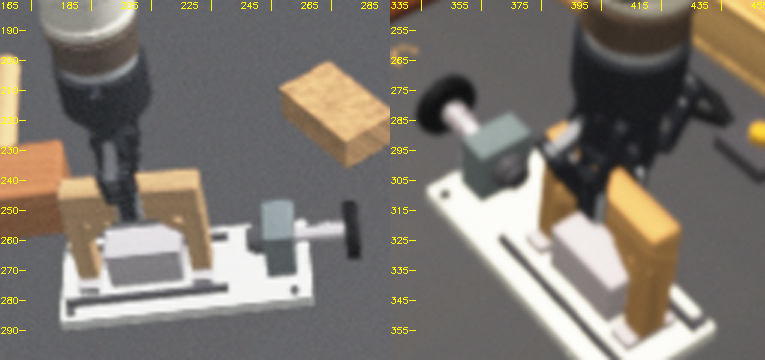

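The handle straddles the anvil with even gaps (scene shoes about 79-100 and 189-213, anvil 105-183) and lies between the kerbs. I lower it until it touches.

Request:
apply_moves(commands=[[0,0,0.05,0],[0,0,0.05,0],[0,0,0,0],[0,0,0,0],[0,0,0,0]])

```text
clock: 9.82
eef_pos: [0.5441, -0.29, 0.1233]
tool_rot: [0.746, 0.666, -0.0, -0.0]
ft_force: [0.2, -0.1, -2.8]
grip_width: 0.0254
grasp_force: 59.9
```

Request:
apply_moves(commands=[[0,0,0.03,0],[0,0,0,0],[0,0,0,0],[0,0,0,0],[0,0,0,0]])

```text
clock: 10.23
eef_pos: [0.5442, -0.29, 0.1231]
tool_rot: [0.746, 0.666, 0.0, 0.0]
ft_force: [-1.1, 1.6, 0.5]
grip_width: 0.0251
grasp_force: 60.2
```

Request:
apply_moves(commands=[[0,0,0,0],[0,0,0,0],[0,0,0,0],[0,0,0,0],[0,0,0,0]], claw=0.2)

```text
clock: 10.65
eef_pos: [0.5443, -0.2901, 0.1228]
tool_rot: [0.746, 0.666, 0.0, 0.0]
ft_force: [0.1, -0.7, -0.1]
grip_width: 0.0678
grasp_force: 0.0
```

Request:
apply_moves(commands=[[0,0,0,0],[0,0,-0.5,0],[0,0,-1,0],[0,0,-1,0],[0,0,-1,0]])

```text
clock: 11.07
eef_pos: [0.544, -0.29, 0.1941]
tool_rot: [0.746, 0.666, -0.0, -0.0]
ft_force: [-0.1, -0.5, 0.6]
grip_width: 0.0681
grasp_force: 0.0
```

Request:
apply_moves(commands=[[0,0,0,0],[0,0,0,0],[0,0,0,0],[0,0,0,0],[0,0,0,0]])

```text
clock: 11.48
eef_pos: [0.5435, -0.2896, 0.1914]
tool_rot: [0.746, 0.666, -0.0, -0.001]
ft_force: [0.4, -0.1, -0.2]
grip_width: 0.0686
grasp_force: 0.0
```

Run:
```python
from h import *
j=np.array([.5442,-.29])-.075*np.array([-.113,-.9936]); d=np.array([-.113,-.9936]);print("origin",j,"palm face",j-.125*d)
print("stand off pt",j-.165*d,"full push",j-(.125-.04+.011)*d)
go([*(j-.165*d),.2])
a=cam("scene","s4")[0];b=cam("side","d4")[0]
def crop(im,x,y,w,h,s):
    o=cv2.resize(im[y:y+h,x:x+w],None,fx=s,fy=s,interpolation=cv2.INTER_CUBIC)
    for k in range(0,w,10): cv2.putText(o,str(x+k) if k%20==0 else "|",(k*s,8),0,.3,(0,255,255),1)
    for k in range(10,h,10): cv2.putText(o,str(y+k)+"-",(0,k*s+3),0,.3,(0,255,255),1)
    return o
cv2.imwrite("pics/m5.png",np.hstack([crop(a,165,180,130,120,3),crop(b,335,245,125,120,3)]))
```

```text
origin [ 0.552675 -0.21548 ] palm face [ 0.5668  -0.09128]
stand off pt [ 0.57132  -0.051536] full push [ 0.563523  -0.1200944]
t 11.48 tcp [ 0.5435 -0.2896  0.1914] yawY -6.47 F [ 0.42 -0.14 -0.21] w 0.0686 gf 0.0 q6 1.19
shift units [11.986  0.042 -0.42 ]
```

View pics/m5.png

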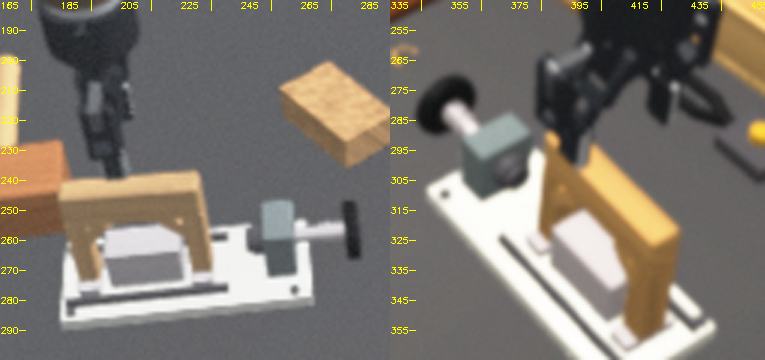

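The handle stands free in the nest and the palm is still out at (352,230) in the crop. Next I shut the fingers and go round behind the palm.

Request:
apply_moves(commands=[[0.5,0,-0.3,0],[1,0,0,0],[1,0,0,0],[1,0,0,0],[1,0,0,0]], claw=1)

```text
clock: 12.0
eef_pos: [0.5543, -0.1991, 0.199]
tool_rot: [0.746, 0.666, 0.0, -0.0]
ft_force: [-0.1, 0.1, -0.7]
grip_width: 0.0077
grasp_force: 0.0
```

Request:
apply_moves(commands=[[1,0,0,0],[1,0,0,0],[1,0,0,0],[1,0,0,0],[1,0,0,0]])

```text
clock: 12.42
eef_pos: [0.5655, -0.0995, 0.1991]
tool_rot: [0.746, 0.666, 0.0, -0.0]
ft_force: [-0.2, 0.2, -0.3]
grip_width: -0.0001
grasp_force: 0.0
```

Request:
apply_moves(commands=[[1,0,0,0],[1,0,0,0],[0.5,0,0,0],[0,0,0.5,0],[0,0,0.5,0]])

```text
clock: 12.83
eef_pos: [0.5717, -0.0512, 0.1787]
tool_rot: [0.745, 0.667, 0.0, 0.001]
ft_force: [-0.3, -0.1, -0.9]
grip_width: -0.0
grasp_force: 0.0
```

Request:
apply_moves(commands=[[0,0,1,0],[0,0,1,0],[0,0,1,0],[0,0,1,0],[0,0,1,0]])

```text
clock: 13.25
eef_pos: [0.5701, -0.053, 0.0765]
tool_rot: [0.747, 0.665, -0.001, -0.0]
ft_force: [-0.8, -0.2, -0.5]
grip_width: 0.0
grasp_force: 0.0
```

Request:
apply_moves(commands=[[0,0,0.8,0],[0,0,0.4,0],[0,0,0,0],[0,0,0,0],[0,0,0,0]])

```text
clock: 13.67
eef_pos: [0.5719, -0.0521, 0.0555]
tool_rot: [0.746, 0.666, 0.0, 0.001]
ft_force: [0.4, -0.3, 0.2]
grip_width: 0.0002
grasp_force: 0.0
```

Run:
```python
from h import *
go([.5635,-.120,.05])
```

```text
t 13.67 tcp [ 0.5719 -0.0521  0.0555] yawY -6.51 F [ 0.42 -0.26  0.25] w 0.0002 gf 0.0 q6 1.59
shift units [-3.421 -0.031  0.275]
```

Request:
apply_moves(commands=[[-0.3,0,0.2,0],[-0.3,0,0,0],[-0.3,0,0,0],[-0.2,0,0,0],[0,0,0,0]])

```text
clock: 14.08
eef_pos: [0.5688, -0.0746, 0.0511]
tool_rot: [0.746, 0.666, 0.0, 0.0]
ft_force: [-0.1, 1.6, 0.4]
grip_width: -0.0003
grasp_force: 0.0
```

Request:
apply_moves(commands=[[-0.2,0,0,0],[-0.2,0,0,0],[-0.2,0,0,0],[-0.2,0,0,0],[0,0,0,0]])

```text
clock: 14.5
eef_pos: [0.5672, -0.0895, 0.0509]
tool_rot: [0.746, 0.666, 0.0, 0.0]
ft_force: [1.4, 4.8, 0.9]
grip_width: -0.0002
grasp_force: 0.0
```

Request:
apply_moves(commands=[[-0.2,0,0,0],[-0.2,0,0,0],[-0.2,0,0,0],[0,0,0,0],[0,0,0,0]])

```text
clock: 14.92
eef_pos: [0.566, -0.1008, 0.0509]
tool_rot: [0.746, 0.666, 0.001, -0.0]
ft_force: [1.2, 5.8, 0.7]
grip_width: 0.0002
grasp_force: 0.0
```

Request:
apply_moves(commands=[[-0.15,0,0,0],[-0.15,0,0,0],[-0.1,0,0,0],[0,0,0,0],[0,0,0,0]])

```text
clock: 15.33
eef_pos: [0.5653, -0.1082, 0.0509]
tool_rot: [0.746, 0.666, 0.001, -0.0]
ft_force: [1.8, 6.6, 2.2]
grip_width: -0.0005
grasp_force: 0.0
```

Request:
apply_moves(commands=[[-0.1,0,0,0],[-0.1,0,0,0],[0,0,0,0],[0,0,0,0],[0,0,0,0]])

```text
clock: 15.75
eef_pos: [0.5649, -0.1117, 0.051]
tool_rot: [0.745, 0.667, 0.001, -0.0]
ft_force: [2.4, 7.8, 1.3]
grip_width: 0.0002
grasp_force: 0.0
```

Request:
apply_moves(commands=[[-0.1,0,0,0],[-0.1,0,0,0],[0,0,0,0],[0,0,0,0],[0,0,0,0]])

```text
clock: 16.17
eef_pos: [0.5645, -0.1155, 0.0509]
tool_rot: [0.745, 0.667, 0.002, -0.001]
ft_force: [2.9, 7.8, 0.8]
grip_width: 0.0003
grasp_force: 0.0
```

Request:
apply_moves(commands=[[-0.1,0,0,0],[0,0,0,0],[0,0,0,0],[0,0,0,0],[0,0,0,0]])

```text
clock: 16.58
eef_pos: [0.5645, -0.1158, 0.051]
tool_rot: [0.745, 0.667, 0.003, -0.002]
ft_force: [2.2, 12.5, 2.0]
grip_width: 0.0004
grasp_force: 0.0
```

Request:
apply_moves(commands=[[-0.1,0,0,0],[-0.05,0,0,0],[0,0,0,0],[0,0,0,0],[0,0,0,0]])

```text
clock: 17.0
eef_pos: [0.5644, -0.1161, 0.051]
tool_rot: [0.744, 0.668, 0.005, -0.003]
ft_force: [3.4, 20.4, 3.3]
grip_width: 0.0003
grasp_force: 0.0
```

Request:
apply_moves(commands=[[0,0,0,0],[0,0,0,0],[0,0,0,0],[0,0,0,0],[0,0,0,0]])

```text
clock: 17.42
eef_pos: [0.5644, -0.1161, 0.051]
tool_rot: [0.744, 0.668, 0.005, -0.003]
ft_force: [3.7, 19.7, 2.3]
grip_width: 0.0001
grasp_force: 0.0
```

Run:
```python
from h import *
c=cam("scene","s5");a=cv2.imread("pics/s4.png");b=c[0]
x,y,w,h=180,237,60,14
def loc(im):
    hsv=cv2.cvtColor(im,cv2.COLOR_BGR2HSV)[236:285,178:250]
    m=cv2.inRange(hsv,(8,60,90),(25,255,255)); ys,xs=np.nonzero(m); return xs.min()+178,xs.max()+178,xs.mean()+178,len(xs)
print(loc(a),loc(b))
t=a[240:275,226:238]; r=cv2.matchTemplate(b[236:280,205:250],t,cv2.TM_CCOEFF_NORMED);print(cv2.minMaxLoc(r), "ref",(21,4))
print("px per 7mm",proj(c,[.56,-.29,.07])-proj(c,[.5592,-.297,.07]))
```

```text
(np.int64(178), np.int64(235), np.float64(205.41418211120066), 1241) (np.int64(178), np.int64(233), np.float64(203.88254755996692), 1209)
(-0.1286674439907074, 0.8011226654052734, (12, 0), (19, 4)) ref (21, 4)
px per 7mm [ 2.6 -0.3]
```

Request:
apply_moves(commands=[[0.3,0,0,0],[0.5,0,0,0],[0.6,0,0,0],[0.8,0,0,0],[1,0,0,0]])

```text
clock: 17.88
eef_pos: [0.57, -0.0593, 0.0505]
tool_rot: [0.747, 0.665, -0.001, 0.001]
ft_force: [0.2, -0.1, 0.3]
grip_width: 0.0001
grasp_force: 0.0
```

Request:
apply_moves(commands=[[0.5,0,0,0],[0,0,-0.5,0],[0,0,-1,0],[0,0,-1,0],[0,0,-1,0]])

```text
clock: 18.3
eef_pos: [0.571, -0.0499, 0.1218]
tool_rot: [0.746, 0.666, -0.001, 0.0]
ft_force: [-0.2, 0.9, -0.5]
grip_width: -0.0001
grasp_force: 0.0
```

Request:
apply_moves(commands=[[0,0,-1,0],[0,0,-1,0],[0,0,-1,0],[0,0,-1,0],[0,0,0,0]], claw=0.1)

```text
clock: 18.72
eef_pos: [0.5737, -0.0503, 0.2061]
tool_rot: [0.746, 0.666, 0.002, 0.004]
ft_force: [0.8, -0.8, 0.3]
grip_width: 0.0606
grasp_force: 0.0
```

Run:
```python
from h import *
c=cam("scene","s6");go([.5435,-.2955,.201])
a=cv2.imread("pics/s4.png");b=c[0]
t=a[245:270,275:288]; r=cv2.matchTemplate(b[240:275,255:295],t,cv2.TM_CCOEFF_NORMED);print(cv2.minMaxLoc(r), "ref",(20,5))
```

```text
t 18.77 tcp [ 0.5729 -0.0501  0.2039] yawY -6.55 F [ 0.16 -0.65 -0.5 ] w 0.0676 gf 0.0 q6 1.6
shift units [-12.356  -0.064   0.162]
(-0.6267022490501404, 0.9976339936256409, (26, 10), (20, 5)) ref (20, 5)
```

Palm is back out. I return above the handle and grip it.

Request:
apply_moves(commands=[[-0.95,0,0,0],[-0.95,0,0,0],[-0.95,0,0,0],[-0.95,0,0,0],[-0.95,0,0,0]], claw=0)

```text
clock: 19.18
eef_pos: [0.5596, -0.1445, 0.1996]
tool_rot: [0.746, 0.666, -0.001, -0.001]
ft_force: [0.2, 0.6, -0.0]
grip_width: 0.0855
grasp_force: 0.0
```

Request:
apply_moves(commands=[[-0.95,0,0,0],[-0.95,0,0,0],[-0.95,0,0,0],[-0.95,0,0,0],[-0.95,0,0,0]])

```text
clock: 19.6
eef_pos: [0.5487, -0.2389, 0.1995]
tool_rot: [0.746, 0.666, -0.001, -0.001]
ft_force: [0.2, -0.1, -0.3]
grip_width: 0.0854
grasp_force: 0.0
```

Request:
apply_moves(commands=[[-0.95,-0.05,0,0],[-0.95,0,0,0],[-0.95,0,0,0],[0,0,0,0],[0,0,0,0]])

```text
clock: 20.02
eef_pos: [0.5414, -0.2951, 0.1994]
tool_rot: [0.747, 0.665, -0.001, -0.001]
ft_force: [0.2, 0.6, -0.4]
grip_width: 0.0851
grasp_force: 0.0
```

Run:
```python
from h import *
go([.5435,-.2955,.124])
c=cam("wrist","w2"); print(proj(c,[.5435,-.2955,.133]))
```

```text
t 20.02 tcp [ 0.5414 -0.2951  0.1994] yawY -6.63 F [ 0.23  0.58 -0.39] w 0.0851 gf 0.0 q6 1.19
shift units [-0.007  0.116  3.772]
[321.5 268.4]
```

View pics/w2.png

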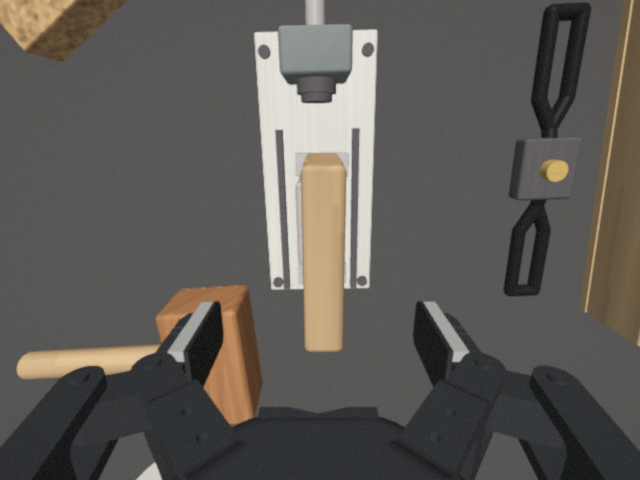

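The crossbar, from (323,165) to (323,350), lies centred between the jaws, and the plunger is retracted. Lower and grip.

Request:
apply_moves(commands=[[0,0.1,0.9,0],[0,0,0.9,0],[0,0,0.9,0],[0,0,0.6,0],[0,0,0.4,0]])

```text
clock: 20.48
eef_pos: [0.5436, -0.2925, 0.1246]
tool_rot: [0.745, 0.667, -0.001, -0.002]
ft_force: [0.2, 0.0, -0.6]
grip_width: 0.0852
grasp_force: 0.0
```

Request:
apply_moves(commands=[[0,0,0,0],[0,0,0,0],[0,0,0,0],[0,0,0,0],[0,0,0,0]], claw=1)

```text
clock: 20.9
eef_pos: [0.5453, -0.2944, 0.1279]
tool_rot: [0.746, 0.666, 0.0, 0.001]
ft_force: [2.1, 0.8, 8.9]
grip_width: 0.0258
grasp_force: 15.8
```

Request:
apply_moves(commands=[[0,0,0,0],[0,0,0,0],[0,0,0,0],[0,0,0,0],[0,0,0,0]])

```text
clock: 21.32
eef_pos: [0.5451, -0.2943, 0.128]
tool_rot: [0.746, 0.666, 0.0, 0.001]
ft_force: [-1.0, 0.8, 4.7]
grip_width: 0.025
grasp_force: 59.9
```

Request:
apply_moves(commands=[[0,0,-0.4,0],[0,0,-1,0],[0,0,-1,0],[0,0,-1,0],[0,0,-1,0]])

```text
clock: 21.73
eef_pos: [0.5441, -0.2939, 0.2149]
tool_rot: [0.746, 0.666, -0.0, -0.001]
ft_force: [0.5, -0.5, -2.8]
grip_width: 0.0248
grasp_force: 59.3
```

Request:
apply_moves(commands=[[0,0,-1,0],[0,0,-1,0],[0,0,-1,0],[0,0,-1,0],[0,0,-1,0]])

```text
clock: 22.15
eef_pos: [0.5442, -0.2939, 0.3151]
tool_rot: [0.746, 0.666, -0.0, -0.001]
ft_force: [0.7, 0.6, -3.5]
grip_width: 0.0252
grasp_force: 59.3
```

Run:
```python
from h import *
go([.52,.0,.32])
```

```text
t 22.15 tcp [ 0.5442 -0.2939  0.3151] yawY -6.48 F [ 0.73  0.6  -3.52] w 0.0252 gf 59.3 q6 1.19
shift units [14.465 -2.862 -0.233]
```

Request:
apply_moves(commands=[[0.96,-0.23,0,0],[0.96,-0.23,0,0],[0.96,-0.23,0,0],[0.96,-0.23,0,0],[0.96,-0.23,0,0]])

```text
clock: 22.57
eef_pos: [0.5321, -0.1952, 0.3141]
tool_rot: [0.746, 0.666, -0.0, -0.001]
ft_force: [0.4, -0.1, -2.7]
grip_width: 0.0251
grasp_force: 59.8
```

Request:
apply_moves(commands=[[0.96,-0.23,0,0],[0.96,-0.23,0,0],[0.96,-0.23,0,0],[0.96,-0.23,0,0],[0.96,-0.23,0,0]])

```text
clock: 22.98
eef_pos: [0.52, -0.0972, 0.3142]
tool_rot: [0.746, 0.666, -0.0, -0.001]
ft_force: [0.5, 0.6, -4.0]
grip_width: 0.0248
grasp_force: 59.8
```

Request:
apply_moves(commands=[[0.96,-0.23,0,0],[0.96,-0.23,0,0],[0.96,-0.23,0,0],[0.96,-0.23,0,0],[0.96,-0.23,0,0]])

```text
clock: 23.4
eef_pos: [0.508, 0.0007, 0.3143]
tool_rot: [0.746, 0.666, -0.001, -0.0]
ft_force: [-0.3, 0.6, -3.4]
grip_width: 0.0255
grasp_force: 59.8
```

Request:
apply_moves(commands=[[0.96,-0.23,0,0],[0,0,0,-0.111],[0,0,0,-0.111],[0,0,0,-0.111],[0,0,0,-0.111]])

```text
clock: 23.82
eef_pos: [0.5057, 0.0197, 0.3143]
tool_rot: [0.57, 0.822, -0.0, -0.001]
ft_force: [0.1, 0.6, -2.8]
grip_width: 0.0255
grasp_force: 59.8
```

Request:
apply_moves(commands=[[0,0,0,-0.111],[0,0,0,-0.111],[0,0,0,-0.111],[0,0,0,-0.111],[0,0,0,-0.111]])

```text
clock: 24.23
eef_pos: [0.5058, 0.0194, 0.3142]
tool_rot: [0.311, 0.95, -0.0, -0.001]
ft_force: [-0.0, 0.4, -2.2]
grip_width: 0.0254
grasp_force: 59.8
```

Request:
apply_moves(commands=[[0,0,0,-0.111],[0,0,0,-0.111],[0,0,0,-0.111],[0,0,0,-0.111],[0,0,0,-0.111]])

```text
clock: 24.65
eef_pos: [0.5058, 0.0194, 0.3142]
tool_rot: [0.025, 1.0, -0.0, -0.001]
ft_force: [-0.2, 0.1, -2.9]
grip_width: 0.0249
grasp_force: 59.8
```

Request:
apply_moves(commands=[[0,0,0,0],[0,0,0,0],[0,0,0,0],[0,0,0,0],[0,0,0,0]])

```text
clock: 25.07
eef_pos: [0.5061, 0.0194, 0.3146]
tool_rot: [0.029, 1.0, -0.0, -0.0]
ft_force: [-0.6, 0.3, -3.4]
grip_width: 0.0249
grasp_force: 59.8
```

Run:
```python
from h import *
go([.642,.1546,.32])
```

```text
t 25.07 tcp [0.5061 0.0194 0.3146] yawY 86.71 F [-0.56  0.31 -3.38] w 0.0249 gf 59.8 q6 0.1
shift units [-6.395  7.138 -0.27 ]
```

Request:
apply_moves(commands=[[0,0.9,-0.3,0],[0,0.9,0,0],[0,0.9,0,0],[0,0.9,0,0],[0,0.9,0,0]])

```text
clock: 25.48
eef_pos: [0.5112, 0.1101, 0.3208]
tool_rot: [0.029, 1.0, 0.0, 0.0]
ft_force: [0.7, -0.2, -3.2]
grip_width: 0.0252
grasp_force: 60.0
```

Request:
apply_moves(commands=[[0,0.9,0,0],[0,0.9,0,0],[0,0.85,0,0],[-0.5,0,0,0],[-0.7,0,0,0]])

```text
clock: 25.9
eef_pos: [0.5376, 0.1622, 0.321]
tool_rot: [0.027, 1.0, 0.0, -0.0]
ft_force: [0.3, -1.0, -2.6]
grip_width: 0.0248
grasp_force: 60.1
```

Request:
apply_moves(commands=[[-0.8,0,0,0],[-0.8,0,0,0],[-0.8,0,0,0],[-0.8,0,0,0],[-0.8,0,0,0]])

```text
clock: 26.32
eef_pos: [0.6188, 0.1563, 0.3205]
tool_rot: [0.029, 1.0, -0.0, -0.0]
ft_force: [1.0, 1.0, -2.5]
grip_width: 0.0249
grasp_force: 60.1
```

Request:
apply_moves(commands=[[-0.8,0,0,0],[-0.4,0,0,0],[0,0,0,0],[0,0,0,0],[0,0,0,0]])

```text
clock: 26.73
eef_pos: [0.6415, 0.1551, 0.3205]
tool_rot: [0.028, 1.0, -0.0, -0.0]
ft_force: [-0.8, -0.6, -2.2]
grip_width: 0.025
grasp_force: 60.1
```

Run:
```python
from h import *
go([.642,.1546,.291])
a=cam("scene","s7")[0];b=cam("side","d7")[0]
def crop(im,x,y,w,h,s):
    o=cv2.resize(im[y:y+h,x:x+w],None,fx=s,fy=s,interpolation=cv2.INTER_CUBIC)
    for k in range(0,w,10): cv2.putText(o,str(x+k) if k%20==0 else "|",(k*s,8),0,.3,(0,255,255),1)
    for k in range(10,h,10): cv2.putText(o,str(y+k)+"-",(0,k*s+3),0,.3,(0,255,255),1)
    return o
cv2.imwrite("pics/m7.png",np.hstack([crop(a,335,130,130,160,3),crop(b,235,80,130,160,3)]))
```

```text
t 26.73 tcp [0.6415 0.1551 0.3205] yawY 86.76 F [-0.82 -0.64 -2.18] w 0.025 gf 60.1 q6 0.29
shift units [-0.027 -0.022  1.476]
```

View pics/m7.png

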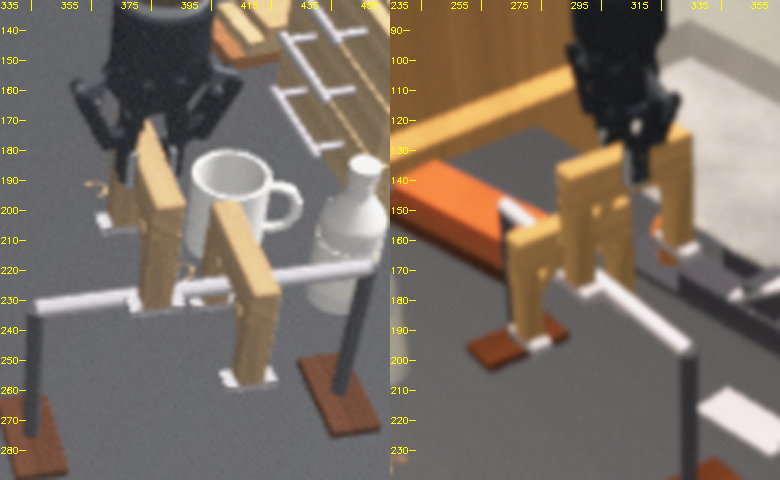

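Both views show the held handle above the rail with a leg on each side, clear of the hung one. In the scene crop the shoes are at (130-184,300) and the hung handle is at 215-278. Lower it.

Request:
apply_moves(commands=[[0,0,0.5,0],[0,0,0.8,0],[0,0,0.8,0],[0,0,0.8,0],[0,0,0.8,0]])

```text
clock: 27.25
eef_pos: [0.6414, 0.1552, 0.2468]
tool_rot: [0.028, 1.0, 0.0, 0.0]
ft_force: [-0.2, 0.7, -3.1]
grip_width: 0.0249
grasp_force: 60.2
```

Request:
apply_moves(commands=[[0,0,0.7,0],[0,0,0.4,0],[0,0,0.2,0],[0,0,0.1,0],[0,0,0,0]])

```text
clock: 27.67
eef_pos: [0.642, 0.1551, 0.2191]
tool_rot: [0.028, 1.0, 0.0, 0.0]
ft_force: [-1.3, -0.6, -3.2]
grip_width: 0.0253
grasp_force: 60.1
```

Request:
apply_moves(commands=[[0,0,0.1,0],[0,0,0.1,0],[0,0,0,0],[0,0,0,0],[0,0,0,0]])

```text
clock: 28.08
eef_pos: [0.6421, 0.155, 0.2149]
tool_rot: [0.028, 1.0, 0.0, 0.0]
ft_force: [0.1, -0.2, -3.2]
grip_width: 0.025
grasp_force: 60.1
```

Request:
apply_moves(commands=[[0,0,0.1,0],[0,0,0.05,0],[0,0,0,0],[0,0,0,0],[0,0,0,0]])

```text
clock: 28.5
eef_pos: [0.642, 0.155, 0.2116]
tool_rot: [0.028, 1.0, -0.0, -0.0]
ft_force: [-0.3, -0.6, -2.6]
grip_width: 0.025
grasp_force: 60.1
```

Request:
apply_moves(commands=[[0,0,0.05,0],[0,0,0,0],[0,0,0,0],[0,0,0,0],[0,0,0,0]])

```text
clock: 28.92
eef_pos: [0.6422, 0.155, 0.211]
tool_rot: [0.028, 1.0, 0.0, 0.0]
ft_force: [-0.6, 0.6, -0.3]
grip_width: 0.0249
grasp_force: 60.3
```

Request:
apply_moves(commands=[[0,0,0.02,0],[0,0,0,0],[0,0,0,0],[0,0,0,0],[0,0,0,0]])

```text
clock: 29.33
eef_pos: [0.6422, 0.155, 0.2109]
tool_rot: [0.028, 1.0, 0.0, 0.0]
ft_force: [-0.9, 0.2, 2.8]
grip_width: 0.0252
grasp_force: 60.7
```

Request:
apply_moves(commands=[[0,0,0,0],[0,0,0,0],[0,0,0,0],[0,0,0,0],[0,0,0,0]], claw=0.4)

```text
clock: 29.75
eef_pos: [0.642, 0.155, 0.21]
tool_rot: [0.028, 1.0, -0.0, -0.0]
ft_force: [-0.8, -0.7, 0.5]
grip_width: 0.0514
grasp_force: 0.0
```

Request:
apply_moves(commands=[[0,0,-0.2,0],[0,0,-0.4,0],[0,0,-0.8,0],[0,0,-1,0],[0,0,-1,0]])

```text
clock: 30.17
eef_pos: [0.6418, 0.155, 0.2795]
tool_rot: [0.028, 1.0, -0.0, -0.0]
ft_force: [-0.1, 0.5, 0.7]
grip_width: 0.051
grasp_force: 0.0
```

Request:
apply_moves(commands=[[0,0,-1,0],[0,0,-1,0],[0,0,0,0],[0,0,0,0],[0,0,0,0]])

```text
clock: 30.58
eef_pos: [0.6419, 0.155, 0.3179]
tool_rot: [0.028, 1.0, -0.0, -0.0]
ft_force: [-0.4, 0.5, -0.7]
grip_width: 0.0514
grasp_force: 0.0
```

Request:
apply_moves(commands=[[0,0,0,0],[0,0,0,0],[0,0,0,0],[0,0,0,0],[0,0,0,0]])

```text
clock: 31.0
eef_pos: [0.6419, 0.155, 0.3178]
tool_rot: [0.028, 1.0, -0.0, -0.0]
ft_force: [0.9, 0.2, 0.4]
grip_width: 0.0513
grasp_force: 0.0
```

Run:
```python
from h import *
import time
go()
a=cam("scene","s8")
# wood blobs in the scene crop: loose handle's top ends and motion between two frames
def m(im): return cv2.inRange(cv2.cvtColor(im,cv2.COLOR_BGR2HSV),(8,60,90),(25,255,255))[180:300,365:432]
b=cam("scene","s9"); print("diff px",int((m(a[0])!=m(b[0])).sum()))
n,l,s,c=cv2.connectedComponentsWithStats(m(b[0])); print([(x+[365,180,0,0,0]).tolist() for x in s[1:] if x[4]>40])
b0=cv2.imread("pics/scene0.png"); n,l,s,c=cv2.connectedComponentsWithStats(m(b0)); print([(x+[365,180,0,0,0]).tolist() for x in s[1:] if x[4]>40])
# expected hanging pose pixels: top corners and foot bottoms
for X in([.642-.062,.158,.216],[.642+.062,.152,.216],[.642+.052,.152,.098]): print(proj(b,X))
```

```text
t 31.0 tcp [0.6419 0.155  0.3178] yawY 86.77 F [0.94 0.19 0.4 ] w 0.0513 gf 0.0 q6 0.29
diff px 27
[[402, 197, 27, 61, 849], [369, 200, 24, 63, 838]]
[[368, 180, 14, 46, 412], [402, 197, 27, 61, 849]]
[375.  199.7]
[387.8 231.8]
[382.8 261.7]
```

It hangs where expected and the twin hasn't moved. I wait to let any swing die down, then recheck and hand in.

Request:
apply_moves(commands=[[0,0,-0.5,0],[0,0,0,0],[0,0,0,0],[0,0,0,0],[0,0,0,0]])

```text
clock: 31.52
eef_pos: [0.6419, 0.155, 0.3279]
tool_rot: [0.028, 1.0, -0.0, -0.0]
ft_force: [-0.2, -0.4, -0.9]
grip_width: 0.0511
grasp_force: 0.0
```

Request:
apply_moves(commands=[[0,0,0,0],[0,0,0,0],[0,0,0,0],[0,0,0,0],[0,0,0,0]])

```text
clock: 31.93
eef_pos: [0.642, 0.155, 0.3282]
tool_rot: [0.028, 1.0, -0.0, -0.0]
ft_force: [0.2, 0.9, 0.2]
grip_width: 0.051
grasp_force: 0.0
```

Request:
apply_moves(commands=[[0,0,0,0],[0,0,0,0],[0,0,0,0],[0,0,0,0],[0,0,0,0]])

```text
clock: 32.35
eef_pos: [0.642, 0.155, 0.3283]
tool_rot: [0.028, 1.0, -0.0, 0.0]
ft_force: [0.2, -0.4, -0.3]
grip_width: 0.0514
grasp_force: 0.0
```

Request:
apply_moves(commands=[[0,0,0,0],[0,0,0,0],[0,0,0,0],[0,0,0,0],[0,0,0,0]])

```text
clock: 32.77
eef_pos: [0.642, 0.155, 0.3283]
tool_rot: [0.028, 1.0, -0.0, -0.0]
ft_force: [0.2, 0.0, 0.0]
grip_width: 0.0514
grasp_force: 0.0
```

Request:
apply_moves(commands=[[0,0,0,0],[0,0,0,0],[0,0,0,0],[0,0,0,0],[0,0,0,0]])

```text
clock: 33.18
eef_pos: [0.642, 0.155, 0.3283]
tool_rot: [0.028, 1.0, 0.0, -0.0]
ft_force: [-0.2, 0.1, -0.2]
grip_width: 0.0511
grasp_force: 0.0
```

Run:
```python
from h import *
def m(im): return cv2.inRange(cv2.cvtColor(im,cv2.COLOR_BGR2HSV),(8,60,90),(25,255,255))[180:300,365:432]
f=[m(cam("scene")[0]) for _ in range(8)]
print([(int((f[i][:,:33]!=f[0][:,:33]).sum()),int((f[i][:,37:]!=f[0][:,37:]).sum())) for i in range(8)])
n,l,s,c=cv2.connectedComponentsWithStats(f[-1]); print(s[1:].tolist(),c[1:])
```

```text
[(0, 0), (10, 13), (8, 11), (8, 7), (8, 11), (8, 9), (9, 6), (8, 8)]
[[0, 11, 1, 1, 1], [4, 12, 2, 3, 6], [37, 17, 27, 61, 851], [4, 20, 24, 63, 830], [28, 38, 2, 1, 2], [33, 39, 2, 2, 4], [38, 49, 8, 2, 14]] [[ 0.         11.        ]
 [ 4.5        13.        ]
 [50.81903643 45.06462985]
 [16.01445783 49.67710843]
 [28.5        38.        ]
 [33.5        39.5       ]
 [41.5        49.5       ]]
```

Both handles show only image noise, so they are at rest.

```bash
python3 -c "
from workcell import bot
print(bot.job_done())"
```

```text
the job is handed in; nothing more can be done
None
```

I stood the handle in the jig, pushed the plunger to its stop to mark it, let it spring back, and hung the handle at rest on the rail beside its unmoved twin; the job is handed in at about 34 s, with no verdict shown.

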